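# Prove and release the stop button of a glass grinder

## Robot

A 6-joint arm with a two-finger parallel gripper is mounted at the origin on the work surface. World frame = base frame: x ahead of the robot, y to its left, z up, the work surface at z = 0. Lengths are in m, angles in rad, forces in N, time in s.
With the tool pointing down it reaches from about 0.4 to 0.825 m from the base axis. Payload 7 kg.
Tool frame: the origin (TCP) lies on the centre line of the jaws, within the pads' length; the fingertips stand env.tips_ahead ahead of it and the grasp point (between the pads) lies 2 mm behind it (env.tips_ahead is the distance from the TCP to the fingertips, in m); z points along the fingers, y is the direction in which the jaws open and shut (so a half turn about z gives the same grasp; the last joint's range is limited). The gripper opens to 88 mm and grips with 3 to 60 N. Pads are 19 mm wide; open, the fingers measure 130 mm over their backs; the gripper's body (78 mm by 193 mm) begins 47 mm behind the grasp point.
Start: joints at [-0.839, 0.359, 0.012, 0, -1.224, -0.288], TCP at [0.29, -0.61, 0.244] pointing down, gripper open.
Joint ranges: [-3.07, 3.07], [-1.43, 2.12], [-1.02, 1.25], [-3.03, 1.67], [-3.05, -0], [-3.03, 3.03]. Speed limits (rad/s): [2.39, 2.39, 3.01, 3.14, 3.14, 3.14].

## Interface

Orientations are given as a rotation vector (axis times angle).
In Python, from rig import env, imaging, job gives the robot as it stands.
- The arm moves only by the tool servo_tool, never from a script. Its argument "commands" is a list of rows, each a list of 7 numbers: the shift along the tool's x, y, z in mm, then the turn, a rotation vector about the tool's x, y, z in degrees, then the closure, from -1 (fully open) to 1 (shut). In form: [[dx, dy, dz, wx, wy, wz, fingers], ...]. A call has exactly 5 rows; each row is the pose to reach, as a shift and turn from the pose commanded when the call began, along the tool's axes at that moment; what a row does not reach only later rows make up. A row lasts 1/10 s, in which the tool goes at most 50 mm and 8.59 degrees, less where a joint would pass 70% of its speed; a pose out of reach is approached as far as the arm can. A call with a gripper value outside its range is refused whole. The fingers move at their own pace and stop on an object; "grip_force" is the grip in N (left out, the last holds). Time passes only in rows, so rows that repeat a pose let the fingers close, or fill a call up. It gives the time, the measured TCP pose, the force and the opening at its end, in the units of the state.
- env.sense(): the state, without advancing time (a new reading comes with each control period).
- imaging.read_camera(name): name is "side" or "top" or "wrist"; returns (picture, depth): 480x640x3 uint8, red, green, blue; 480x640 float32, m along the optical axis (not along the pixel's ray), 0 where there is no reading.
- imaging.get_calibration(name): a dict with "camera_matrix" (3x3 intrinsics, pixels), "R" (3x3) and "t" (3): a world point X has camera coordinates R X + t. Camera axes: x right, y down, z forward; pixel columns grow to the right and rows downward; lengths in m; the calibration is good to about 2 mm. A picture is of the moment at which its call begins: read the wrist's pose just before it. get_calibration takes no time and is no camera call; for the wrist camera it gives the pose at the moment of the call.
- job.job_done(): hands the job in, once; it reports no verdict.
The state is a dict: "clock": time; "joint_pos": joint angles; "joint_velocities": joint speeds; "joint_efforts": joint torques, N m; "ee_pos": TCP position; "ee_rot": TCP orientation; "wrist_force": force on the tool from outside, world axes, zero at the start; "moment": the same for the moment, N m; "grip_width": finger opening in m.
Only numpy, scipy, OpenCV 4.12 (cv2) and the standard library are available. Lean on these libraries where they do the work, as an engineer would, in place of code of your own. Each camera call takes 0.05 s, during which the arm holds its last target.

## Task

Test the glass grinder's emergency stop with the fingertips alone: push the big three-lobed mushroom head straight down until it stays latched, then push one of its lobes round clockwise (seen from above) until the head pops back up, and finally press the round re-arm button fully down and let it come back. Do not grip, squeeze or ram anything; leave the square button unpressed, and do not shift or pick up the bottle, jar, cup, tub, pliers, glass piece or marker lying around.

Things in the scene. Friction and masses are not known exactly. Their poses are not given: they have to be found in the camera images.
- stop_station: Grey box with the mushroom stop on top, 120 x 120 mm, top face 70 mm above the table (foot plate 128 x 128 mm); screwed down. Origin: centre of its underside, on the table; z up. The mushroom's vertical axis passes through the origin.
- stop_press (a joint): How far the mushroom head is pushed down, m: 0 up, 0.008 fully down. It snaps: about 4 N to start it down; past 0.004 it goes down by itself and stays latched. Turning the head lifts it: past about 0.6 rad of twist it snaps back up to 0.
- stop_twist (a joint): Turn of the mushroom head, rad, growing clockwise seen from above: 0 at rest to 1.0 at the stop; a weak spring (0.006 to 0.026 N m) turns it back to 0 when let go. Releasing the latch takes about 0.04 N m.
- stop_top (a point): Centre of the mushroom head's domed top, on the turning axis, 112 mm above the table when up. Black plastic head: hub 62 mm in diameter and 28 mm high, its flat-topped crown 26 mm across; from it three lobes, 120 degrees apart, stick out to 56 mm from the axis, each 20 mm wide with a round end and 18 mm high (vertical sides). The underside of hub and lobes is 14 mm above the box top when up, 6 mm when latched. The point turns with the head: its -x axis points along one lobe.
- stop_lobe (a point): Tip of one lobe of the mushroom head: 56 mm from the turning axis, at half the lobe's height (93 mm above the table when up, 85 mm latched). It moves with the head.
- round_box: Grey box 70 x 70 x 50 mm, screwed down, with the round black re-arm button on top. Origin: centre of its underside.
- rearm (a joint): How far the round re-arm button is pressed, m: 0 up to 0.006 fully down; springs back; fully down takes 5 N.
- rearm_top (a point): Centre of the top of the round re-arm button, 28 mm in diameter, 72 mm above the table when up.
- lamp (a joint): How far the square button is pressed, m: 0 up, 0.006 down. To be left alone.
- lamp_top (a point): Centre of the top of the square button, 26 x 26 mm, 72 mm above the table, on a box like the round button's.
- glue_bottle: White glue bottle with cap, 32 mm in diameter, 85 mm tall, standing loose. Origin: centre of underside.
- frit_jar: Glass jar with lid, 36 mm in diameter, 60 mm tall, standing loose. Origin: centre of underside.
- cup: Mint green cup, 72 mm in diameter, 90 mm tall, loose. Origin: centre of underside.
- tub: White open plastic tub 110 x 90 x 45 mm, loose. Origin: centre of underside.
- pliers: Pliers with red handles lying flat, 135 mm long, 16 mm thick. Origin: near the pivot, on the table; handles to -x, jaws to +x.
- glass_piece: Black glass offcut 70 x 45 x 6 mm lying flat. Origin: centre of underside.
- marker: White marker 130 x 12 x 15 mm lying flat along its x. Origin: centre of underside.
There are look-alikes about, which are no part of the job. Leave any purple or turquoise look-alike of the stop_station alone.

How it is judged:
By the outcome, as a careful person would: the job done as asked, in the order asked, and still so for the second after the job is handed in, with the robot touching nothing.
It also fails if it takes over 54 s, if anything falls off the work surface, if the arm or the gripper's body presses on something with over 40 N, if the wrist force passes 120 N, or if a joint passes its speed limit or range.

## Working session

There is one attempt and no reset: what is moved stays moved. The work goes in short steps, Python scripts to look and compute and a tool call to move; the robot and the scene stay as the last step left them, time stands still between calls to the robot, and variables do not carry over. Pictures are saved under pics/ and viewed, and the job is handed in when it is done.

Besides the shell and the picture viewer there is one more tool, called as name([rows], argument=value, ...), one row to a line, values as JSON. servo_tool: Moves the arm, as the interface text tells. Its arguments: {"type":"object","properties":{"commands":{"type":"array","items":{"type":"array","items":{"type":"number"}}},"grip_force":{"type":"number"}},"required":["commands"]}

```bash
ls; mkdir -p pics; python3 - <<'E'
from rig import env, imaging, job
import cv2
print(env.tips_ahead, env.sense())
for n in ("top","side"):
    p,d=imaging.read_camera(n); cv2.imwrite(f"pics/{n}0.png",p[:,:,::-1])
    import numpy as np; np.savez(f"pics/{n}0.npz",p=p,d=d)
    c=imaging.get_calibration(n); print(n,c)
E
```

```text
pics
0.017 {'clock': 0.0, 'joint_pos': array([-8.38885327e-01,  3.59358873e-01,  1.10573882e-02, -3.50372435e-04,
       -1.22409184e+00, -2.88100262e-01]), 'joint_velocities': array([ 0.00054989,  0.00083332,  0.00027775, -0.00058761,  0.00176754,
        0.00150361]), 'joint_efforts': array([ 1.26032542e-04, -5.82731152e+01,  2.93050522e+01,  6.99721053e+00,
        6.77369404e-03, -1.16172278e-04]), 'ee_pos': array([ 0.28961367, -0.60920071,  0.2426401 ]), 'ee_rot': array([ 6.91137628e-01, -3.06412066e+00, -2.44155633e-03]), 'wrist_force': array([ 0.23080782, -0.23068125, -0.22946786]), 'moment': array([-0.02818255, -0.00402114,  0.00710555]), 'grip_width': 0.08778670334965202}
top {'camera_matrix': array([[449.04076177,   0.        , 314.02033322],
       [  0.        , 449.04076177, 236.73897839],
       [  0.        ,   0.        ,   1.        ]]), 'R': array([[-0.01551406, -0.9992503 , -0.0354705 ],
       [-0.99694697,  0.01817385, -0.07593709],
       [ 0.07652479,  0.03418411, -0.99648151]]), 't': array([0.08411502, 0.56378219, 1.12370601])}
side {'camera_matrix': array([[613.36057121,   0.        , 317.68125624],
       [  0.        , 613.36057121, 237.81471548],
       [  0.        ,   0.        ,   1.        ]]), 'R': array([[-0.99921313, -0.03882297, -0.00811759],
       [-0.02205862,  0.71404977, -0.69974735],
       [ 0.03296263, -0.69901767, -0.71434428]]), 't': array([0.5319119 , 0.02079171, 1.27456134])}
```

View pics/top0.png

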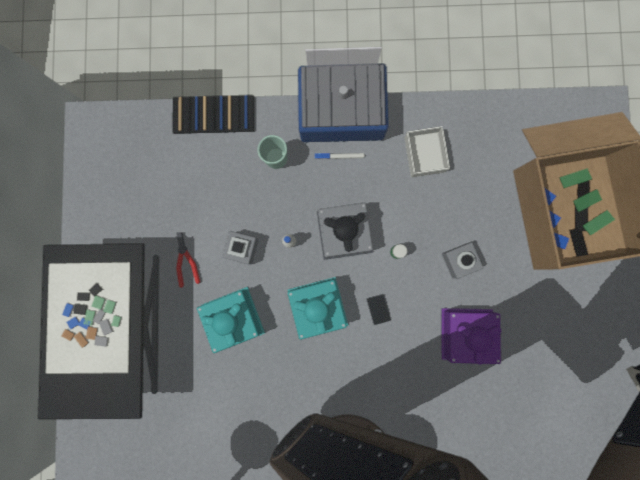

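View pics/side0.png

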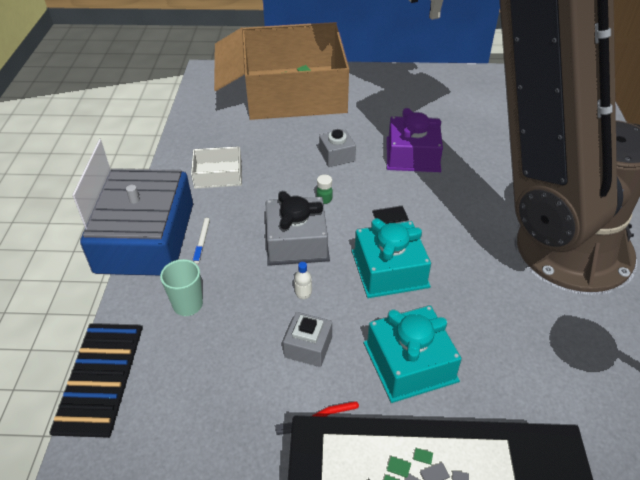

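The top picture shows the grey station with the black head at (346,230), the round button at (466,260) and the square one at (238,246). The glue bottle is at (289,240) and the jar at (400,251). Next I measure them.

```bash
cat > h.py <<'E'
import numpy as np, cv2
from rig import env, imaging, job
def cast(n,uv,z,c=None):
    c=c or imaging.get_calibration(n); K=c["camera_matrix"];R=c["R"];t=c["t"]
    uv=np.atleast_2d(uv).astype(float)
    r=np.c_[(uv-K[:2,2])/K[0,0],np.ones(len(uv))]@R   # R^T d
    o=-R.T@t
    return o+r*((z-o[2])/r[:,2])[:,None]
E
python3 - <<'E'
from h import *
a=np.load("pics/top0.npz");p=a["p"];d=a["d"]
hsv=cv2.cvtColor(p,cv2.COLOR_RGB2HSV)
def blob(u0,v0,u1,v1,thr):
    m=np.zeros(p.shape[:2],np.uint8); m[v0:v1,u0:u1]=(p[v0:v1,u0:u1].max(2)<thr)
    n,l,s,c=cv2.connectedComponentsWithStats(m); i=1+np.argmax(s[1:,4]); return (l==i),s[i],c[i]
for nm,b,z in (("head",(320,205,372,258),.095),("round",(452,248,482,275),.072),("sq",(225,235,252,260),.072)):
    for thr in (45,60):
        m,s,c=blob(*b,thr); print(nm,thr,s,c,cast("top",c,z)[0])
crop=p[195:280,270:500]; cv2.imwrite("pics/crop0.png",cv2.resize(crop,None,fx=3.4,fy=3.4,interpolation=cv2.INTER_CUBIC)[:,:,::-1])
a=np.load("pics/side0.npz");p=a["p"]
crop=p[115:285,255:365]; cv2.imwrite("pics/crop1.png",cv2.resize(crop,None,fx=3.5,fy=3.5,interpolation=cv2.INTER_CUBIC)[:,:,::-1])
for nm,b,z in (("head",(268,186,327,232),.095),("round",(322,125,352,145),.072),("sq",(290,315,325,345),.072)):
    for thr in (45,60):
        m,s,c=blob(*b,thr); print(nm,thr,s,c,cast("side",c,z)[0])
E
```

```text
head 45 [346 217  12  23  75] [352.44       227.37333333] [ 0.58035013 -0.02005852  0.095     ]
head 60 [325 213  40  38 654] [346.16819572 228.05351682] [ 0.57900131 -0.0050722   0.095     ]Traceback (most recent call last):
  File "<stdin>", line 9, in <module>
  File "<stdin>", line 6, in blob
    return _wrapfunc(a, 'argmax', axis=axis, out=out, **kwds)
    return bound(*args, **kwds)
ValueError: attempt to get argmax of an empty sequence
```

```bash
python3 - <<'E'
from h import *
a=np.load("pics/top0.npz");p=a["p"];d=a["d"]
def blob(u0,v0,u1,v1,thr):
    m=np.zeros(p.shape[:2],np.uint8); m[v0:v1,u0:u1]=(p[v0:v1,u0:u1].max(2)<thr)
    n,l,s,c=cv2.connectedComponentsWithStats(m)
    if n<2: return None,None,np.array([0,0.])
    i=1+np.argmax(s[1:,4]); return (l==i),s[i],c[i]
def go(n,L):
  for nm,b,z in L:
    for thr in (60,75):
        m,s,c=blob(*b,thr); print(n,nm,thr,s,c.round(1),cast(n,c,z)[0].round(4))
go("top",(("head",(320,205,372,258),.095),("round",(452,248,482,275),.072),("sq",(225,235,252,260),.072)))
crop=p[195:280,270:500]; cv2.imwrite("pics/crop0.png",cv2.resize(crop,None,fx=3.4,fy=3.4,interpolation=cv2.INTER_CUBIC)[:,:,::-1])
print(d[228,346],d[260,466])
a=np.load("pics/side0.npz");p=a["p"]
crop=p[115:285,255:365]; cv2.imwrite("pics/crop1.png",cv2.resize(crop,None,fx=3.5,fy=3.5,interpolation=cv2.INTER_CUBIC)[:,:,::-1])
go("side",(("head",(268,186,327,232),.095),("round",(322,125,352,145),.072),("sq",(290,315,325,345),.072)))
E
```

```text
top head 60 [325 213  40  38 654] [346.2 228.1] [ 0.579  -0.0051  0.095 ]
top head 75 [324 213  42  39 781] [346.  228.1] [ 0.5788 -0.0047  0.095 ]
top round 60 [462 256  11   9  76] [466.6 259.9] [ 0.4989 -0.2935  0.072 ]
top round 75 [462 255  11  10  87] [466.8 259.7] [ 0.4993 -0.2938  0.072 ]
top sq 60 [233 243  11   9  47] [238.1 246.5] [0.5408 0.2597 0.072 ]
top sq 75 [232 242  12  10  89] [237.5 246.7] [0.5404 0.2611 0.072 ]
1.0545826 1.0775474
side head 60 [279 192  44  38 928] [295.7 209.4] [0.5754 0.0023 0.095 ]
side head 75 [278 192  45  39 987] [295.7 209.5] [0.5754 0.0025 0.095 ]
side round 60 [332 130  11   8  71] [336.9 133.6] [ 0.4976 -0.2856  0.072 ]
side round 75 [332 130  11   8  76] [337.  133.5] [ 0.4975 -0.286   0.072 ]
side sq 60 [300 318  16  15 182] [307.5 325.2] [0.5388 0.2682 0.072 ]
side sq 75 [299 318  17  16 198] [307.3 325.2] [0.5391 0.2683 0.072 ]
```

View pics/crop0.png

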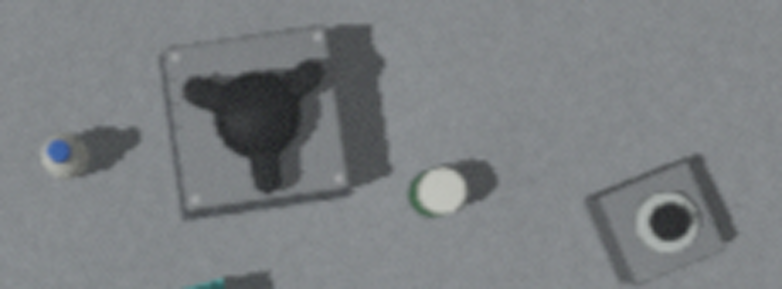

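View pics/crop1.png

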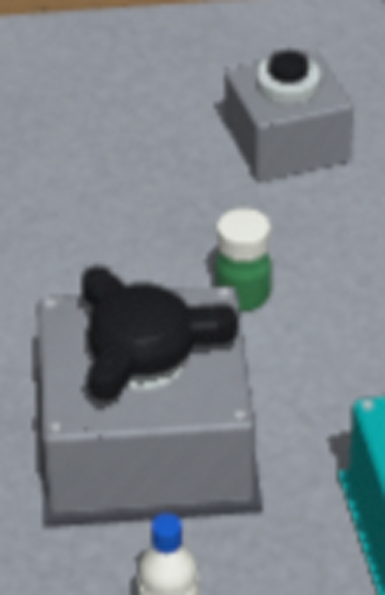

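```bash
cat >> h.py <<'E'
from scipy.spatial.transform import Rotation as Ro
def delta(pos,yaw=None):
    """tool-frame shift mm + turn deg to world TCP pos, tool y axis at world angle yaw(deg), pointing down"""
    s=env.sense(); R=Ro.from_rotvec(s["ee_rot"])
    d=R.inv().apply(np.array(pos)-s["ee_pos"])*1000
    if yaw is None: w=np.zeros(3)
    else:
        y=np.array([np.cos(np.radians(yaw)),np.sin(np.radians(yaw)),0]);z=np.array([0,0,-1.]);T=np.c_[np.cross(y,z),y,z]
        w=(R.inv()*Ro.from_matrix(T)).as_rotvec(degrees=True)
    return d.round(1),w.round(2)
def yaw():
    return np.degrees(np.arctan2(*Ro.from_rotvec(env.sense()["ee_rot"]).as_matrix()[[1,0],1]))
E
python3 - <<'E'
from h import *
t=np.array([(321.2,211.8),(363.5,205.9),(369.7,247.6),(327.1,253.8)])
print(cast("top",t,.07), cast("top",t,.07).mean(0))
t=np.array([(269.3,201.6),(321,199),(323.3,233.3),(271,236.7)])
print(cast("side",t,.07).mean(0))
print(yaw(),delta((.49,-.29,.25),90))
c=imaging.get_calibration("wrist");print(c, -c["R"].T@c["t"])
E
```

```text
[[ 0.62263988  0.05437009  0.07      ]
 [ 0.63510911 -0.04956159  0.07      ]
 [ 0.53253647 -0.06215285  0.07      ]
 [ 0.51920175  0.04171005  0.07      ]] [ 0.5773718  -0.00390857  0.07      ]
[ 0.57549627 -0.00146399  0.07      ]
115.42026958497802 (array([-318. ,  202.3,   -7. ]), array([ 0.08, -0.03, 25.42]))
{'camera_matrix': array([[350.39617499,   0.        , 313.99811587],
       [  0.        , 350.39617499, 234.11586306],
       [  0.        ,   0.        ,   1.        ]]), 'R': array([[-4.29008920e-01,  9.03299932e-01,  7.60320501e-04],
       [ 8.75564274e-01,  4.15629007e-01,  2.46251354e-01],
       [ 2.22122821e-01,  1.06309737e-01, -9.69205702e-01]]), 't': array([ 0.67488031, -0.0299462 ,  0.38949131])} [ 0.22923459 -0.63857955  0.38435836]
```

servo_tool([
  [-45,29,0,0,0,4,1],
  [-90,58,0,0,0,8,1],
  [-135,87,0,0,0,12,1],
  [-180,115,0,0,0,16,1],
  [-225,143,0,0,0,20,1],
], grip_force=5)

```text
clock: 0.6
ee_pos: [0.4231, -0.396, 0.2433]
ee_rot: [0.144, -3.138, -0.0]
wrist_force: [0.6, -0.9, -0.4]
grip_width: 0.0533
```

```bash
python3 - <<'E'
from h import *
s=env.sense();print(s["clock"],s["ee_pos"],s["grip_width"],yaw(),delta((.49,-.29,.25),90))
E
```

```text
0.6 [ 0.42311922 -0.39596533  0.2433241 ] 0.05328396028910439 95.24215132692416 (array([-76.3,  99.4,  -6.7]), array([ 0.02, -0.02,  5.24]))
```

servo_tool([
  [-30,40,0,0,0,5,1],
  [-60,80,-6,0,0,5,1],
  [-76,99,-6,0,0,5,1],
  [-76,99,-6,0,0,5,1],
  [-76,99,-6,0,0,5,1],
])

```text
clock: 1.1
ee_pos: [0.4891, -0.2914, 0.2493]
ee_rot: [0.014, -3.141, -0.0]
wrist_force: [0.1, -0.1, -0.0]
grip_width: 0.0134
```

```bash
python3 - <<'E'
from h import *
s=env.sense();c=imaging.get_calibration("wrist")
p,d=imaging.read_camera("wrist")
print(s["clock"],s["ee_pos"],s["grip_width"],yaw())
cv2.imwrite("pics/w1.png",p[:,:,::-1]);np.savez("pics/w1.npz",p=p,d=d,**c)
E
```

```text
1.1 [ 0.48908061 -0.29137421  0.24925394] 0.01343009146866309 90.4553043478156
```

View pics/w1.png

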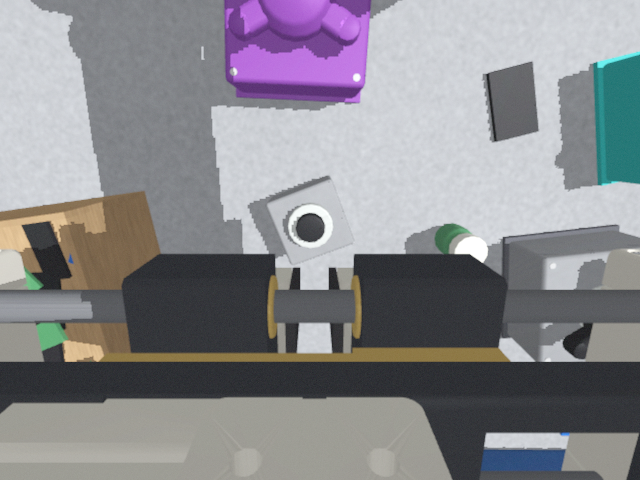

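The round button shows at (310,227), with the purple look-alike at the top and the jar at (460,243). I'll measure the button from here, then move on to look at the head.

```bash
python3 - <<'E'
from h import *
a=np.load("pics/w1.npz");p=a["p"];c={k:a[k] for k in("camera_matrix","R","t")}
for th in (60,80,110):
    m=np.zeros(p.shape[:2],np.uint8);m[205:250,285:340]=p[205:250,285:340].max(2)<th
    n,l,s,ce=cv2.connectedComponentsWithStats(m);i=1+np.argmax(s[1:,4]);print(s[i],ce[i],cast("",ce[i],.072,c))
print(delta((.60,-.003,.25),90))
E
```

```text
[298 214  22   8  31] [307.12903226 215.90322581] [[ 0.48588943 -0.29880342  0.072     ]]
[296 213  28  29 501] [308.32734531 228.35928144] [[ 0.49774099 -0.29763529  0.072     ]]
[296 213  28  29 634] [309.75709779 227.170347  ] [[ 0.49658765 -0.29630496  0.072     ]]
(array([-113.6,  288.1,   -0.8]), array([ 0.01, -0.04,  0.46]))
```

servo_tool([
  [-15,40,0,0,0,0,1],
  [-34,87,0,0,0,0,1],
  [-53,134,0,0,0,0,1],
  [-72,180,0,0,0,0,1],
  [-90,225,0,0,0,0,1],
])

```text
clock: 1.65
ee_pos: [0.5774, -0.0659, 0.2496]
ee_rot: [0.008, -3.142, 0.0]
wrist_force: [1.5, -0.6, -0.2]
grip_width: 0.0004
```

servo_tool([
  [-12,30,0,0,0,0,1],
  [-24,60,0,0,0,0,1],
  [-24,63,0,0,0,0,1],
  [-24,63,0,0,0,0,1],
  [-24,63,0,0,0,0,1],
])

```text
clock: 2.15
ee_pos: [0.6004, -0.0046, 0.2494]
ee_rot: [0.01, -3.141, 0.0]
wrist_force: [-0.5, -0.2, -0.0]
grip_width: 0.0006
```

```bash
python3 - <<'E'
from h import *
s=env.sense();c=imaging.get_calibration("wrist")
p,d=imaging.read_camera("wrist")
print(s["clock"],s["ee_pos"],s["grip_width"],yaw())
cv2.imwrite("pics/w2.png",p[:,:,::-1]);np.savez("pics/w2.npz",p=p,d=d,**c)
E
```

```text
2.15 [ 0.60035479 -0.00463462  0.24938573] 0.0006178648325444768 90.33586780981202
```

View pics/w2.png

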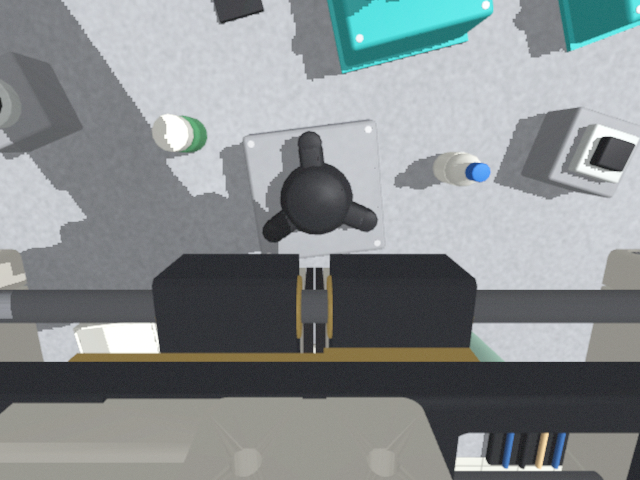

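The wrist picture shows the head centred near (316,198), with one lobe up at (310,140). The station's screws are at (250,143), (368,129) and (378,243), the jar at (180,133) and the bottle at (462,170).

```bash
python3 - <<'E'
from h import *
a=np.load("pics/w2.npz");p=a["p"];d=a["d"];c={k:a[k] for k in("camera_matrix","R","t")}
q=cast("",[(250,143),(368,129),(378,243)],.07,c);print(q,"ctr",(q[0]+q[2])/2)
# depth points of head
K=c["camera_matrix"];v,u=np.mgrid[100:252,220:400]
z=d[100:252,220:400]; X=(np.stack([(u-K[0,2])/K[0,0]*z,(v-K[1,2])/K[1,1]*z,z],-1)-c["t"])@c["R"]
W=X[(z>0)]
for lo in (.085,.095,.103,.108):
    s=W[(W[:,2]>lo)&(W[:,2]<.13)];print(lo,len(s),s.mean(0).round(4),s[:,2].max())
s=W[(W[:,2]>.085)&(W[:,2]<.107)]
C=W[(W[:,2]>.108)&(W[:,2]<.13)].mean(0)[:2]
r=s[:,:2]-C; R=np.hypot(*r.T); an=np.degrees(np.arctan2(r[:,1],r[:,0]))%360
k=(R>40)&(R<62);h,_=np.histogram(an[k],72,(0,360));print([(i*5,n) for i,n in enumerate(h) if n])
tops=W[(W[:,2]>.065)&(W[:,2]<.075)];print("boxtop",np.median(tops[:,2]))
lob=k
for a0 in (60,180,300):
    t=(abs((an-a0+180)%360-180)<50)&k; print(a0,an[t].mean(), s[t][:,:2].mean(0), np.median(s[t][:,2]))
print(cast("",[(310,133),(316,198),(310,145)],.1,c))
E
```

```text
[[ 0.53205175 -0.06289707  0.07      ]
 [ 0.51953956  0.04122152  0.07      ]
 [ 0.62342622  0.05528726  0.07      ]] ctr [ 0.57773898 -0.00380491  0.07      ]
0.085 6154 [ 0.5756 -0.0045  0.1063] 0.11557885918128395
0.095 6120 [ 0.5755 -0.0045  0.1063] 0.11557885918128395
0.103 3955 [ 0.5763 -0.0046  0.109 ] 0.11557885918128395
0.108 2595 [ 0.5771 -0.0046  0.111 ] 0.11557885918128395
[]
boxtop 0.07049136838621399
60 nan [nan nan] nan
180 nan [nan nan] nan
300 nan [nan nan] nan
[[ 0.5241803  -0.00934326  0.1       ]
 [ 0.57633325 -0.00417224  0.1       ]
 [ 0.53346651 -0.00931474  0.1       ]]<stdin>:17: RuntimeWarning: Mean of empty slice.
  ret = ret.dtype.type(ret / rcount)
  ret = um.true_divide(
  return _methods._mean(a, axis=axis, dtype=dtype,
```

servo_tool([
  [23,0.5,40,0,0,0,1],
  [23,0.5,80,0,0,0,1],
  [23,0.5,105,0,0,0,1],
  [23,0.5,112,0,0,0,1],
  [23,0.5,112,0,0,0,1],
])

```text
clock: 2.7
ee_pos: [0.5774, -0.004, 0.1372]
ee_rot: [0.01, -3.14, 0.001]
wrist_force: [-0.4, 0.5, -0.2]
grip_width: 0.0008
```

servo_tool([
  [0,0,3,0,0,0,1],
  [0,0,6,0,0,0,1],
  [0,0,8,0,0,0,1],
  [0,0,9,0,0,0,1],
  [0,0,10,0,0,0,1],
])

```text
clock: 3.2
ee_pos: [0.5781, -0.0028, 0.1283]
ee_rot: [-0.012, 3.141, 0.0]
wrist_force: [-0.1, -0.9, 3.1]
grip_width: 0.0007
```

Contact at about 3 N. I continue slowly.

servo_tool([
  [0,0,1,0,0,0,1],
  [0,0,2,0,0,0,1],
  [0,0,3,0,0,0,1],
  [0,0,4,0,0,0,1],
  [0,0,5,0,0,0,1],
])

```text
clock: 3.7
ee_pos: [0.5776, -0.003, 0.1222]
ee_rot: [0.012, -3.141, 0.0]
wrist_force: [-0.4, 0.7, -0.2]
grip_width: 0.0004
```

servo_tool([
  [0,0,0.5,0,0,0,1],
  [0,0,1,0,0,0,1],
  [0,0,1,0,0,0,1],
  [0,0,1,0,0,0,1],
  [0,0,1,0,0,0,1],
])

```text
clock: 4.2
ee_pos: [0.5778, -0.0029, 0.1216]
ee_rot: [-0.012, 3.142, -0.0]
wrist_force: [0.0, -0.4, -0.5]
grip_width: 0.0005
```

The force fell away, so the head snapped down. I retreat and look.

servo_tool([
  [0,0,-10,0,0,0,1],
  [0,0,-50,0,0,0,1],
  [-10,0,-90,0,0,0,1],
  [-23,0,-127,0,0,0,1],
  [-23,0,-127,0,0,0,1],
])

```text
clock: 4.7
ee_pos: [0.6046, -0.0025, 0.2554]
ee_rot: [-0.013, 3.131, 0.002]
wrist_force: [-0.5, -0.5, -0.7]
grip_width: 0.0007
```

```bash
cat > look.py <<'E'
from h import *
import sys
n=sys.argv[1]
s=env.sense();c=imaging.get_calibration("wrist")
p,d=imaging.read_camera("wrist")
print(s["clock"],s["ee_pos"],yaw())
cv2.imwrite(f"pics/{n}.png",p[:,:,::-1]);np.savez(f"pics/{n}.npz",p=p,d=d,**c)
K=c["camera_matrix"];v,u=np.mgrid[100:252,220:400]
z=d[100:252,220:400]; W=((np.stack([(u-K[0,2])/K[0,0]*z,(v-K[1,2])/K[1,1]*z,z],-1)-c["t"])@c["R"])[z>0]
C=np.array([.577,-.004]); r=W[:,:2]-C; R=np.hypot(*r.T)
print("crown z",np.median(W[R<10][:,2]),"box",np.median(W[(R>55)&(R<60)][:,2]))
k=(R>38)&(R<54)&(W[:,2]>.084)&(W[:,2]<.11); an=np.degrees(np.arctan2(r[k,1],r[k,0]))%360
h,_=np.histogram(an,60,(0,360));print([(i*6,int(x)) for i,x in enumerate(h) if x]); 
for a0 in (65,185,305):
    t=abs((an-a0+180)%360-180)<55; print(a0,an[t].mean() if t.any() else None, np.median(W[k][t][:,2]) if t.any() else None)
E
python3 look.py w3
```

```text
4.7 [ 0.60460051 -0.00253835  0.25543299] 90.42805249583634
crown z 0.06992541899898894 box nan
[]
65 None None
185 None None
305 None None
  return _methods._mean(a, axis=axis, dtype=dtype,
  ret = ret.dtype.type(ret / rcount)
```

View pics/w3.png

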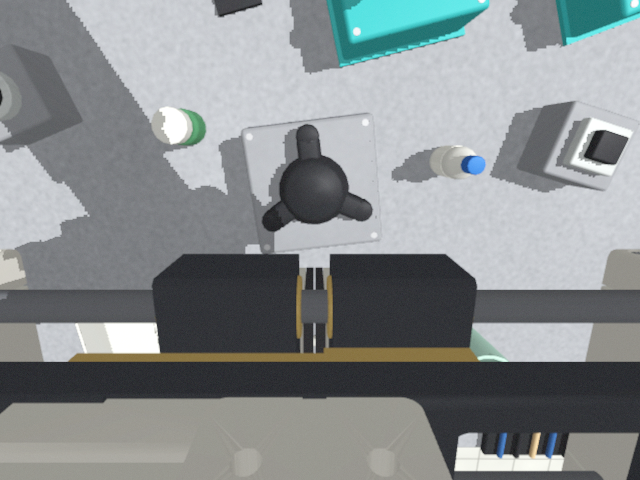

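```bash
sed -i 's/R=np.hypot(\*r.T)/R=np.hypot(*r.T)*1000/' look.py
sed 's/^p,d=.*/a=np.load(f"pics\/{n}.npz");p=a["p"];d=a["d"];c={k:a[k] for k in("camera_matrix","R","t")}/; s/^cv2.imwrite.*//' look.py > re.py; for n in w2 w3; do python3 re.py $n; done
```

```text
Traceback (most recent call last):
  File "re.py", line 1, in <module>
    from h import *
  File "h.py", line 1, in <module>
    import numpy as np, cv2
  File "re.py", line 4, in <module>
    s=env.sense();c=imaging.get_calibration("wrist")
NameError: name 'env' is not defined
Traceback (most recent call last):
  File "re.py", line 1, in <module>
    from h import *
  File "h.py", line 1, in <module>
    import numpy as np, cv2
  File "re.py", line 4, in <module>
    s=env.sense();c=imaging.get_calibration("wrist")
NameError: name 'env' is not defined
```

```bash
mv re.py relook.py; rm -rf __pycache__; for n in w2 w3; do python3 relook.py $n; done
```

```text
4.75 [ 0.60266543 -0.00249918  0.25220952] 90.42805249583634
crown z 0.11263082696380022 box 0.07044870670968052
[(48, 10), (54, 75), (60, 107), (66, 105), (72, 96), (78, 23), (168, 3), (174, 73), (180, 122), (186, 125), (192, 110), (198, 40), (288, 6), (294, 87), (300, 102), (306, 102), (312, 86), (318, 27)]
65 66.92727612575209 0.10227825838693236
185 187.93524850398296 0.10225576587594516
305 306.766148776832 0.10236106342239035
4.75 [ 0.60266543 -0.00249918  0.25220952] 90.42805249583634
crown z 0.10453623109356547 box 0.07043476404810982
[(48, 11), (54, 70), (60, 93), (66, 98), (72, 87), (78, 19), (168, 3), (174, 62), (180, 117), (186, 117), (192, 101), (198, 36), (288, 4), (294, 74), (300, 93), (306, 97), (312, 84), (318, 26)]
65 66.71119068243027 0.09415375127952769
185 187.91890047180502 0.0941402277908639
305 307.04760390129167 0.09411633577949333
```

Latched: the crown went from 112.6 to 104.5 mm. The near lobe points to 187°, so I push it from its -y side towards +y.

```bash
cat > arc.py <<'E'
from h import *
def pose(th,r,s):
    C=np.array([.577,-.004]);t=np.radians(th);u=np.array([np.cos(t),np.sin(t)]);v=np.array([-u[1],u[0]])
    return C+r*u+s*v, th-90
E
python3 - <<'E'
from arc import *
p,y=pose(187.2,.048,.045);print(p,y,delta((*p,.15),y),delta((*p,.097),y))
E
```

```text
[ 0.53501849 -0.05466116] 97.19999999999999 (array([ 68.6, -51.8, 101.7]), array([ 0.05,  0.35, -6.77])) (array([ 69. , -51.9, 154.7]), array([ 0.05,  0.35, -6.77]))
```

servo_tool([
  [35,-26,10,0,0,-3,1],
  [68,-52,30,0,0,-6.5,1],
  [68,-52,65,0,0,-6.5,1],
  [68,-52,100,0,0,-6.5,1],
  [68,-52,100,0,0,-6.5,1],
])

```text
clock: 5.25
ee_pos: [0.5293, -0.0559, 0.1443]
ee_rot: [0.187, -3.127, 0.001]
wrist_force: [-0.7, -0.2, -0.3]
grip_width: 0.0004
```

```bash
python3 - <<'E'
from arc import *
s=env.sense();p,y=pose(187.2,.048,.045);print(s["ee_pos"],yaw(),delta((*p,.097),y))
# finger thickness via side cam
a,d=imaging.read_camera("side");cv2.imwrite("pics/s1.png",cv2.resize(a[60:300,160:480],None,fx=2.4,fy=2.4)[:,:,::-1])
E
```

```text
[ 0.52926586 -0.05593853  0.14433851] 96.84848473033831 (array([-6.3,  0.6, 47.3]), array([ 0.01, -0.49, -0.35]))
```

View pics/s1.png

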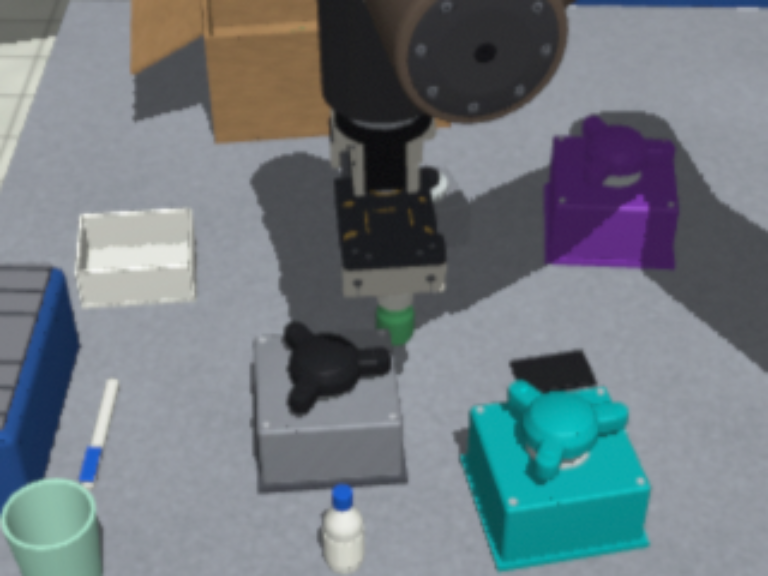

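The gripper stands over the gap beside the near lobe, with the jar visible behind the fingers and clear of them.

```bash
python3 - <<'E'
from arc import *
s=env.sense();p,y=pose(187.2,.048,.045);print(s["ee_pos"],yaw(),delta((*p,.097),y))
E
```

```text
[ 0.53128938 -0.05572532  0.14697079] 96.910473264996 (array([-4.1,  0.6, 49.9]), array([-0.03, -0.3 , -0.29]))
```

servo_tool([
  [-2,0,15,0,0,0,1],
  [-2,0,30,0,0,0,1],
  [-2,0,45,0,0,0,1],
  [-2,0,51,0,0,0,1],
  [-2,0,51,0,0,0,1],
])

```text
clock: 5.8
ee_pos: [0.5355, -0.0549, 0.0981]
ee_rot: [0.191, -3.136, 0.0]
wrist_force: [0.3, 0.9, -0.2]
grip_width: 0.0006
```

servo_tool([
  [0,2,0,0,0,0,1],
  [0,4,0,0,0,0,1],
  [0,6,0,0,0,0,1],
  [0,8,0,0,0,0,1],
  [0,10,0,0,0,0,1],
])

```text
clock: 6.3
ee_pos: [0.534, -0.0448, 0.0978]
ee_rot: [-0.19, 3.135, 0.0]
wrist_force: [0.9, 0.8, -0.0]
grip_width: 0.0004
```

```bash
python3 - <<'E'
from arc import *
s=env.sense();p,y=pose(187.2,.048,.035);print(s["ee_pos"],s["wrist_force"],s["moment"],yaw(),delta((*p,.097),y))
E
```

```text
[ 0.53401322 -0.04482696  0.09780934] [ 0.86132941  0.75487288 -0.02525155] [-0.021891   -0.00234535  0.01089286] 96.93552526828971 (array([0.2, 0.1, 0.8]), array([ 0.  ,  0.02, -0.26]))
```

```bash
python3 - <<'E'
from arc import *
for D in (5,10,15,20,25,30): 
    p,y=pose(187.2-D,.048,.032);print(D,*delta((*p,.0975),y))
E
```

```text
5 [2.9 7.4 0.3] [0.   0.02 4.74]
10 [ 5.1 11.9  0.3] [0.   0.02 9.74]
15 [ 7.  16.6  0.3] [ 0.    0.02 14.74]
20 [ 8.4 21.4  0.3] [1.000e-02 2.000e-02 1.974e+01]
25 [ 9.4 26.4  0.3] [1.000e-02 2.000e-02 2.474e+01]
30 [ 9.9 31.4  0.3] [1.000e-02 2.000e-02 2.974e+01]
```

servo_tool([
  [2.9,7.4,0,0,0,5,1],
  [5.1,11.9,0,0,0,10,1],
  [7,16.6,0,0,0,15,1],
  [8.4,21.4,0,0,0,20,1],
  [9.4,26.4,0,0,0,25,1],
])

```text
clock: 6.8
ee_pos: [0.5212, -0.0199, 0.0977]
ee_rot: [-0.499, -3.102, 0.001]
wrist_force: [-0.0, -0.3, 0.1]
grip_width: 0.0005
```

```bash
python3 - <<'E'
from arc import *
s=env.sense();p,y=pose(162.2,.048,.032);print(s["ee_pos"],s["wrist_force"],s["moment"],yaw(),delta((*p,.0975),y))
a,d=imaging.read_camera("side");cv2.imwrite("pics/s2.png",cv2.resize(a[110:270,200:400],None,fx=3.6,fy=3.6)[:,:,::-1])
E
```

```text
[ 0.52117569 -0.01992521  0.09770065] [-0.02695098 -0.2994832   0.11219641] [-0.36439454  0.11289452 -0.00390482] 71.72565535550197 (array([-0.3,  0.2,  0.2]), array([-0.02, -0.01, -0.47]))
```

View pics/s2.png

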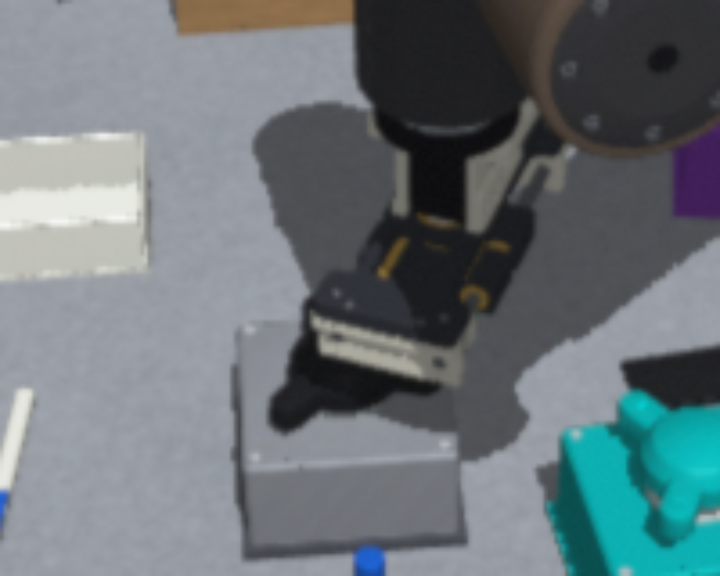

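The +y lobe has swung left, with its tip near (285,412), so the head is turning. I'll work out how far.

```bash
python3 - <<'E'
from arc import *
for px in ((285,412),):
    q=cast("side",(px[0]/3.6+200,px[1]/3.6+110),.088)[0];r=q[:2]-[.577,-.004];print(q,np.hypot(*r),np.degrees(np.arctan2(r[1],r[0])))
q=cast("side",(302/2.4+160,407/2.4+60),.088)[0];r=q[:2]-[.577,-.004];print(q,np.hypot(*r),np.degrees(np.arctan2(r[1],r[0])))
for D in (25,30,35,40,45,50,55):
    p,y=pose(187.2-D,.048,.032);print(D,*delta((*p,.0975),y))
E
```

```text
[0.60578251 0.0390669  0.088     ] 0.05179952736048454 56.24436328998956
[0.59161384 0.05295165 0.088     ] 0.05879671868596961 75.60836260884687
25 [-0.5 -0.2  0.2] [-0.01 -0.01 -0.76]
30 [2.1 4.1 0.2] [-0.01 -0.01  4.24]
35 [4.4 8.6 0.2] [-0.01 -0.01  9.24]
40 [ 6.3 13.2  0.2] [-1.000e-02 -1.000e-02  1.424e+01]
45 [ 7.7 18.   0.2] [-1.000e-02 -1.000e-02  1.924e+01]
50 [ 8.8 23.   0.2] [-1.000e-02 -1.000e-02  2.424e+01]
55 [ 9.4 28.   0.2] [-1.000e-02 -1.000e-02  2.924e+01]
```

servo_tool([
  [2.1,4.1,0,0,0,5,1],
  [4.4,8.6,0,0,0,10,1],
  [6.3,13.2,0,0,0,15,1],
  [7.7,18,0,0,0,20,1],
  [8.8,23,0,0,0,25,1],
])

```text
clock: 7.35
ee_pos: [0.5201, 0.0047, 0.0976]
ee_rot: [-1.156, -2.921, 0.0]
wrist_force: [0.3, -0.2, 0.3]
grip_width: 0.0005
```

```bash
python3 - <<'E'
from arc import *
s=env.sense();print(s["ee_pos"],s["wrist_force"],s["moment"],yaw(),s["joint_pos"].round(2))
a,d=imaging.read_camera("side");cv2.imwrite("pics/s3.png",cv2.resize(a[110:270,200:400],None,fx=3.6,fy=3.6)[:,:,::-1])
for D in (50,52,54,56,58,60): 
    p,y=pose(187.2-D,.048,.032);print(D,*delta((*p,.0975),y))
E
```

```text
[0.52005178 0.00466646 0.09761554] [ 0.34995092 -0.16037712  0.34659016] [-0.24505125  0.0719871  -0.04111426] 46.830955514297216 [ 0.39  0.25 -0.52  0.   -0.8  -2.71]
50 [ 0.2 -0.2  0.1] [ 0.    0.   -0.66]
52 [1.3 1.4 0.1] [0.   0.   1.34]
54 [2.3 3.2 0.1] [0.   0.   3.34]
56 [3.3 4.9 0.1] [0.   0.   5.34]
58 [4.2 6.7 0.1] [0.   0.   7.34]
60 [5.1 8.5 0.1] [0.   0.   9.34]
```

View pics/s3.png

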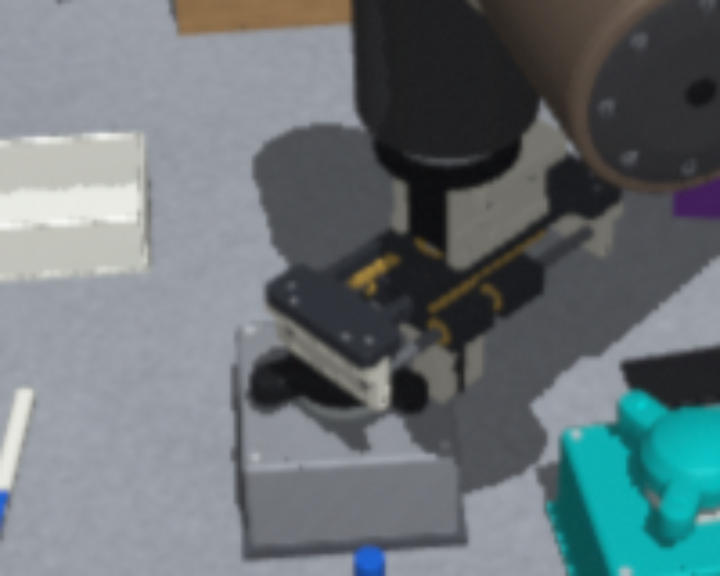

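The lobes have turned well round, and the white collar shows under the head again at (340,405), so it looks popped up. I retreat along the arc, then raise and check.

servo_tool([
  [-3,-5,0,0,0,-5,1],
  [-6,-10,0,0,0,-10,1],
  [-9,-14,0,0,0,-15,1],
  [-12,-18,0,0,0,-20,1],
  [-15,-22,0,0,0,-25,1],
])

```text
clock: 7.9
ee_pos: [0.5162, -0.022, 0.0976]
ee_rot: [0.482, 3.104, 0.0]
wrist_force: [0.1, 0.0, -0.1]
grip_width: 0.0004
```

```bash
python3 - <<'E'
from arc import *
s=env.sense();print(s["ee_pos"],s["wrist_force"],yaw())
for D in (20,15,10,5,0,-5): 
    p,y=pose(187.2-D,.048,.036);print(D,*delta((*p,.0975),y))
E
```

```text
[ 0.51617843 -0.0219944   0.09759875] [ 0.07445436  0.01313352 -0.09361666] 72.33510491607628
20 [-7.7 -4.3  0.1] [ 0.    0.   -4.86]
15 [-11.4  -8.1   0.1] [ 0.    0.   -9.86]
10 [-15.3 -11.5   0.1] [  0.     0.   -14.86]
5 [-19.6 -14.6   0.1] [  0.     0.   -19.86]
0 [-24.1 -17.2   0.1] [  0.     0.   -24.86]
-5 [-28.8 -19.5   0.1] [  0.     0.   -29.86]
```

servo_tool([
  [-7.7,-5,0,0,0,-5,1],
  [-11.4,-9,0,0,0,-10,1],
  [-15.3,-13,0,0,0,-15,1],
  [-19.6,-18,0,0,0,-20,1],
  [-24,-24,0,0,0,-25,1],
])

```text
clock: 8.4
ee_pos: [0.5317, -0.0522, 0.0976]
ee_rot: [-0.201, 3.135, 0.0]
wrist_force: [0.5, -0.7, -0.7]
grip_width: 0.0005
```

```bash
python3 - <<'E'
from arc import *
s=env.sense();print(s["ee_pos"],s["wrist_force"],yaw(),delta((.60,-.003,.25),90))
E
```

```text
[ 0.53170945 -0.05222887  0.09758441] [ 0.48486911 -0.70478155 -0.7405726 ] 97.34267871082145 (array([ -74. ,   40.1, -152.4]), array([0.  , 0.01, 7.34]))
```

servo_tool([
  [0,0,-50,0,0,0,1],
  [0,0,-95,0,0,2,1],
  [-30,16,-130,0,0,5,1],
  [-74,40,-152,0,0,7,1],
  [-74,40,-152,0,0,7,1],
])

```text
clock: 8.9
ee_pos: [0.6047, -0.0013, 0.2528]
ee_rot: [-0.004, 3.135, 0.001]
wrist_force: [-0.9, -0.4, -0.1]
grip_width: 0.0009
```

```bash
python3 look.py w4 ; python3 - <<'E'
from h import *
print(env.sense()["ee_pos"],delta((.498,-.294,.12),90))
E
```

```text
8.9 [ 0.60465549 -0.00125712  0.25278325] 90.17336640974146
crown z 0.112636377331975 box 0.07041337221591468
[(48, 10), (54, 76), (60, 99), (66, 104), (72, 97), (78, 21), (168, 2), (174, 78), (180, 116), (186, 123), (192, 109), (198, 35), (288, 5), (294, 80), (300, 102), (306, 101), (312, 88), (318, 29)]
65 66.85478013364043 0.10226262269204375
185 187.83483642206744 0.102252277832292
305 306.9835010313866 0.10233586030404064
[ 0.6028257  -0.00176771  0.25093124] (array([ 106.1, -292. ,  130.4]), array([0.04, 0.17, 0.17]))
```

View pics/w4.png

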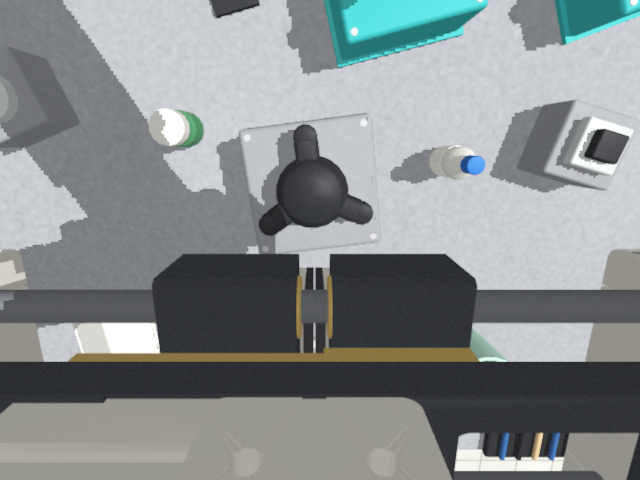

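The head is up again (crown 112.6 mm) with its twist back to 0, and the jar and bottle haven't moved. Now the round button: first the collar height.

```bash
python3 - <<'E'
from h import *
a=np.load("pics/w1.npz");p=a["p"];d=a["d"];c={k:a[k] for k in("camera_matrix","R","t")}
K=c["camera_matrix"];v,u=np.mgrid[180:252,260:360]
z=d[180:252,260:360]; W=((np.stack([(u-K[0,2])/K[0,0]*z,(v-K[1,2])/K[1,1]*z,z],-1)-c["t"])@c["R"])[z>0]
h,e=np.histogram(W[:,2],np.arange(.044,.08,.002));print([(round(b,3),int(x)) for b,x in zip(e,h)])
s=W[W[:,2]>.067];print(s.mean(0),np.median(s[:,2]),s.min(0),s.max(0))
E
```

```text
[(np.float64(0.044), 18), (np.float64(0.046), 51), (np.float64(0.048), 783), (np.float64(0.05), 1928), (np.float64(0.052), 62), (np.float64(0.054), 10), (np.float64(0.056), 12), (np.float64(0.058), 18), (np.float64(0.06), 234), (np.float64(0.062), 617), (np.float64(0.064), 23), (np.float64(0.066), 8), (np.float64(0.068), 24), (np.float64(0.07), 188), (np.float64(0.072), 431), (np.float64(0.074), 8), (np.float64(0.076), 0)]
[ 0.49728684 -0.29658868  0.07219928] 0.07235272847239381 [ 0.48416334 -0.31022672  0.06714441] [ 0.51130358 -0.28378048  0.07485372]
```

servo_tool([
  [20,-45,0,0,0,0,1],
  [37,-92,0,0,0,0,1],
  [54,-139,0,0,0,0,1],
  [71,-186,0,0,0,0,1],
  [88,-232,0,0,0,0,1],
])

```text
clock: 9.45
ee_pos: [0.5098, -0.2369, 0.249]
ee_rot: [0.003, -3.141, -0.001]
wrist_force: [0.2, -0.4, 0.2]
grip_width: 0.0006
```

servo_tool([
  [15,-35,0,0,0,0,1],
  [17,-60,30,0,0,0,1],
  [17,-60,70,0,0,0,1],
  [17,-60,110,0,0,0,1],
  [17,-60,130,0,0,0,1],
])

```text
clock: 9.95
ee_pos: [0.4914, -0.295, 0.1155]
ee_rot: [-0.001, -3.136, -0.003]
wrist_force: [0.1, 0.8, 0.2]
grip_width: 0.0002
```

servo_tool([
  [0,0,5,0,0,0,1],
  [0,0,10,0,0,0,1],
  [0,0,15,0,0,0,1],
  [0,0,15,0,0,0,1],
  [0,0,15,0,0,0,1],
])

```text
clock: 10.45
ee_pos: [0.4953, -0.2953, 0.1055]
ee_rot: [0.001, 3.14, -0.001]
wrist_force: [-0.1, 0.6, -0.1]
grip_width: 0.001
```

```bash
python3 - <<'E'
from h import *
print(env.sense()["clock"],env.sense()["ee_pos"],yaw(),delta((.498,-.295,.083),90))
E
```

```text
10.45 [ 0.49528354 -0.29528845  0.10546491] 89.95861315920939 (array([-2.7,  0.3, 22.5]), array([-0.02,  0.08, -0.04]))
```

servo_tool([
  [-2,0,5,0,0,0,1],
  [-2,0,10,0,0,0,1],
  [-2,0,13,0,0,0,1],
  [-2,0,15,0,0,0,1],
  [-2,0,16,0,0,0,1],
])

```text
clock: 10.95
ee_pos: [0.4965, -0.2951, 0.0883]
ee_rot: [-0.002, -3.141, -0.0]
wrist_force: [-1.5, 0.3, 2.5]
grip_width: 0.0005
```

servo_tool([
  [0,0,1,0,0,0,1],
  [0,0,2,0,0,0,1],
  [0,0,3,0,0,0,1],
  [0,0,4,0,0,0,1],
  [0,0,5,0,0,0,1],
])

```text
clock: 11.45
ee_pos: [0.4966, -0.2952, 0.0836]
ee_rot: [-0.002, -3.141, -0.0]
wrist_force: [-2.2, 2.5, 4.9]
grip_width: 0.0007
```

servo_tool([
  [0,0,0.5,0,0,0,1],
  [0,0,1,0,0,0,1],
  [0,0,1.5,0,0,0,1],
  [0,0,1.5,0,0,0,1],
  [0,0,1.5,0,0,0,1],
])

```text
clock: 11.95
ee_pos: [0.4966, -0.2952, 0.0831]
ee_rot: [-0.001, -3.142, 0.0]
wrist_force: [-5.5, 4.5, 14.6]
grip_width: 0.0006
```

The force went from 5 to 15 N with hardly any travel, so the button is at its bottom stop. Release.

servo_tool([
  [0,0,-3,0,0,0,1],
  [0,0,-8,0,0,0,1],
  [0,0,-30,0,0,0,1],
  [0,0,-80,0,0,0,1],
  [0,0,-120,0,0,0,1],
])

```text
clock: 12.45
ee_pos: [0.4973, -0.2956, 0.204]
ee_rot: [0.002, 3.141, -0.001]
wrist_force: [0.9, 0.0, 1.0]
grip_width: 0.0007
```

servo_tool([
  [0,0,-45,0,0,0,1],
  [0,0,-45,0,0,0,1],
  [0,0,-45,0,0,0,1],
  [0,0,-45,0,0,0,1],
  [0,0,-45,0,0,0,1],
])

```text
clock: 12.95
ee_pos: [0.4963, -0.295, 0.2456]
ee_rot: [-0.002, -3.139, -0.001]
wrist_force: [0.6, 0.1, -0.1]
grip_width: 0.0007
```

```bash
python3 - <<'E'
from h import *
print(env.sense()["clock"],env.sense()["ee_pos"],env.sense()["wrist_force"])
c=imaging.get_calibration("wrist");p,d=imaging.read_camera("wrist");cv2.imwrite("pics/w5.png",p[:,:,::-1])
K=c["camera_matrix"];v,u=np.mgrid[150:252,260:360]
z=d[150:252,260:360]; W=((np.stack([(u-K[0,2])/K[0,0]*z,(v-K[1,2])/K[1,1]*z,z],-1)-c["t"])@c["R"])[z>0]
k=np.hypot(W[:,0]-.4973,W[:,1]+.2955)<.01;print("button top",np.median(W[k][:,2]))
for n in("top","side"):
    a,_=imaging.read_camera(n);cv2.imwrite(f"pics/{n}9.png",a[:,:,::-1])
E
```

```text
12.95 [ 0.4962633  -0.29504856  0.24556502] [ 0.60669256  0.0977318  -0.11279433]
button top 0.07260277814525784
```

View pics/top9.png

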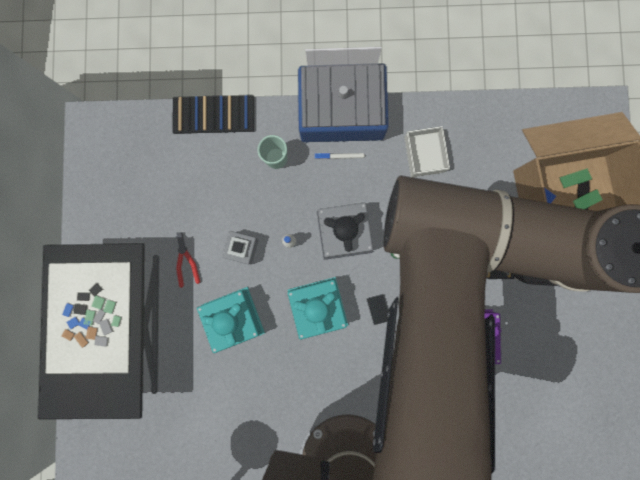

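View pics/side9.png

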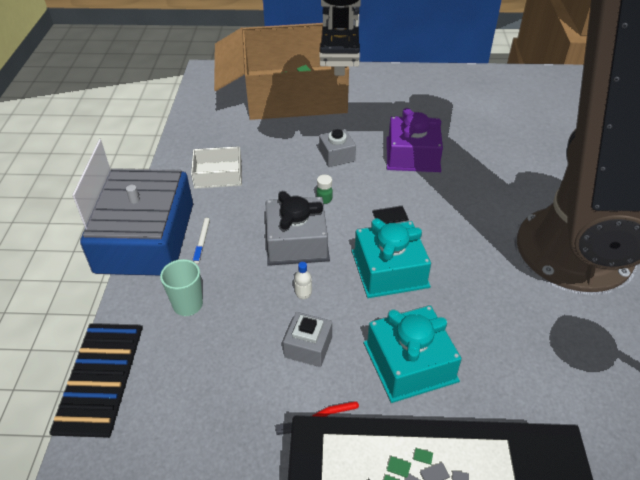

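The loose things stand at the same pixels as in the first pictures: jar (324,190), bottle (303,280) and cup (184,288). The head and round button are up, and the arm is clear.

```bash
python3 -c "
from rig import job
print(job.job_done())"
```

```text
the job is handed in; nothing more can be done
None
```

The emergency-stop test is done in the order asked, using closed fingertips only, and handed in at about 13 s on the robot's clock.

- **Mushroom head pressed:** it took about 3 N at contact, then snapped down. The crown went from 112.6 to 104.5 mm above the table and stayed latched after I let go.
- **Lobe pushed clockwise:** I followed an arc to roughly 45° (estimated from where the fingers went) until the head popped up. Afterwards the crown was back at 112.6 mm and the lobes were back at their starting angles.
- **Round re-arm button:** I pressed it to its stop, where the force rose to about 15 N with hardly any travel. It came back up to about 72.6 mm.

In the last pictures the jar, bottle, cup, tub, marker, pliers and glass piece look to be where they started. I never went near the square button, and the gripper is about 0.15 m clear of everything.

**Disagreement in the checks:** the camera positions for the round button differed by up to about 1 cm (side view against wrist view). I aimed by the wrist and top views, and both presses landed.

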